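# Gauge a guide bushing on the bench gauge

## Task

Check the smaller of the two steel bushings in the black tray on the bench gauge: slide it down into the bore of the gauge block, keeping hold of it rather than dropping it, until its head sits flat on the block. Then gently close the gauge's sliding jaw until it touches the bushing's head, and leave it there. Leave the larger bushing and the other things on the bench where they are.

Things in the scene. Friction and masses are not known exactly. Their poses are not given: they have to be found in the camera images.
- bushing: the smaller steel flanged bushing, standing upright in the tray, wider head up; 58 mm tall: round shank 24 mm diameter and 30 mm long below, with a 2 mm chamfer round its foot, then a cylindrical head 32 mm diameter and 28 mm high with a blind dark recess in its top. Origin at the centre of its underside (foot), z up along its axis. 0.14 to 0.28 kg
- big_bushing: the larger steel bushing in the same tray, to be left alone (it does not fit): same heights, shank 30 mm, head 42 mm diameter. Origin at the centre of its foot. The two bushings stand 80 mm apart; which place each has changes
- tray: black open tray fixed to the bench, 110 mm (its x) by 180 mm (its y), walls 16 mm high, floor 4 mm thick; origin at the centre of its underside. The bushings stand on its floor about 40 mm either side of its centre along its y, so a grasp whose fingers close along its x has room
- gauge: bench gauge fixed to the bench. Origin on the bore axis at bench level, z up. Base plate 90 mm wide, along its y from -45 to +180 mm. At the origin an aluminium block 60 x 60 mm, top at 40 mm, with the vertical bore. A fixed jaw on the -y side: face 17 mm from the bore axis, 43 to 57 mm high (66 mm at its back). The sliding jaw comes from +y. Free along x above 40 mm
- bore (a point): centre of the bore's mouth, on the block's top face 40 mm above the bench; the bore is 25 mm in diameter, vertical and goes down 32 mm, so a 24 mm shank 30 mm long enters until the head's shoulder rests on the top face; its axes are those of the gauge
- slide (a joint): travel of the sliding jaw in m; 0 is fully open and it grows as the jaw moves along the gauge's -y towards the bore; the jaw face is (56 mm - travel) from the bore axis, so it meets the 32 mm head at about 0.040; end of travel 0.045. It starts at 0 to 0.018, slides with about 2.5 N of friction and stays where it is left
- jaw_face (a point): centre of the contact face of the sliding jaw's steel block, 50 mm above the bench; the block is 24 mm wide, 10 mm thick and from 43 to 57 mm high, and extends from this face to the gauge's +y; axes as the gauge's
- post_top (a point): centre of the top of the sliding jaw's upright aluminium grip post, 96 mm above the bench and 86 mm behind the jaw face (gauge +y); the post is 14 mm thick along the gauge's y, 22 mm along its x, and is free from 51 mm up to 96 mm. Hold or push it to move the jaw; its axes are those of the gauge
- dispenser: bystander: small blue dispenser bottle, 48 mm diameter, 110 mm tall; origin at the centre of its underside
- screwdriver: bystander: screwdriver lying on the bench; origin under it
- tape_roll: bystander: white tape roll lying flat, 70 mm outer diameter, 18 mm high; origin at the centre of its underside
There are look-alikes about, which are no part of the job. Leave any white or yellow look-alike of the gauge alone.

How it is judged:
By the outcome, as a careful person would: the job done as asked, in the order asked, and still so for the second after the job is handed in, with the robot touching nothing.
It also fails if it takes over 58 s, if anything falls off the work surface, if the arm or the gripper's body presses on something with over 40 N, if the wrist force passes 120 N, or if a joint passes its speed limit or range.

## Robot

A 6-joint arm with a two-finger parallel gripper is mounted at the origin on the work surface. World frame = base frame: x ahead of the robot, y to its left, z up, the work surface at z = 0. Lengths are in m, angles in rad, forces in N, time in s.
With the tool pointing down it reaches from about 0.375 to 0.825 m from the base axis. Payload 5.5 kg.
Tool frame: the origin (TCP) lies at the centre of the arm's flange, where the gripper is bolted on; the fingertips stand 173 mm ahead of it and the grasp point (between the pads) lies 155 mm ahead of it; z points along the fingers, y is the line along which they close (so a half turn about z gives the same grasp; the last joint's range is limited). The gripper opens to 85 mm and grips with 20 to 120 N. Pads are 22 mm wide; open, the fingers measure 114 mm over their backs; the gripper's body (76 mm by 85 mm) begins 54 mm behind the grasp point. The pads swing forward as they close: fully open they stand 13 mm farther back than shut.
Start: joints at [-1.214, 0.314, -0.047, 1.21, 0, 1.571], TCP at [0.21, -0.562, 0.405] pointing down, gripper open.
Joint ranges: [-2.67, 2.67], [-0.69, 1.73], [-1.03, 1.25], [-2.08, 2.16], [-1.42, 1.45], [-3.14, 3.14]. Speed limits (rad/s): [2.39, 2.39, 3.01, 3.14, 3.14, 3.14].

## Interface

Orientations are given as a 3x3 rotation matrix whose columns are the frame's x, y, z axes.
In Python, from station import get_obs, eyes, manip gives the robot as it stands.
- The arm moves only by the tool send_rows, never from a script. Its argument "commands" is a list of rows, each an object of numbers: "x", "y", "z": the shift along the tool's x, y, z in m; "roll": the turn about the tool's z in rad. In form: [{"x": .., "y": .., "z": .., "roll": ..}, ...]. A call has 1 to 12 rows; each row is the pose to reach, as a shift and turn from the pose commanded when the call began, along the tool's axes at that moment; what a row does not reach only later rows make up. A row lasts 1/8 s, in which the tool goes at most 62.5 mm and 10.7 degrees, less where a joint would pass 70% of its speed; a pose out of reach is approached as far as the arm can. A call with a gripper value outside its range is refused whole. "fingers" is the finger opening in m, from 0 to 0.0854, set as the call begins (left out, the last holds). The fingers move at their own pace and stop on an object; the grip force is fixed at half the most. Time passes only in rows, so rows that repeat a pose let the fingers close. It gives the time, the measured TCP pose, the force, the opening and the grip force at its end, in the units of the state.
- get_obs(): the state, without advancing time (a new reading comes with each control period).
- eyes.get_image(name): name is "side" or "top"; returns a dict with "frame" (400x640x3 uint8, red, green, blue), "intrinsics" (3x3 intrinsics, pixels), "R" (3x3) and "t" (3): a world point X has camera coordinates R X + t. Camera axes: x right, y down, z forward; pixel columns grow to the right and rows downward; lengths in m; the calibration is good to about 2 mm. A picture is of the moment at which its call begins. There is no depth.
- manip.job_done(): hands the job in; it is judged then, once.
The state is a dict: "time": time; "q": joint angles; "joint_velocities": joint speeds; "joint_efforts": joint torques, N m; "eef_pos": TCP position; "orientation": TCP orientation; "ft_force": force on the tool from outside, world axes, zero at the start; "wrist_torque": the same for the moment, N m; "width": opening from 0.0 (shut) to 1.0 (fully open); "grip_force": force on a finger pad.
Only numpy, scipy, OpenCV 4.12 (cv2) and the standard library are available. Lean on these libraries where they do the work, as an engineer would, in place of code of your own. Each camera call takes 0.05 s, during which the arm holds its last target. There are 200 camera calls.

## Working session

There is one attempt and no reset: what is moved stays moved. The work goes in short steps, Python scripts to look and compute and a tool call to move; the robot and the scene stay as the last step left them, time stands still between calls to the robot, and variables do not carry over. Pictures are saved under pics/ and viewed, at most 10 in all, crops included, and the job is handed in when it is done.

Besides the shell and the picture viewer there is one more tool, called after "Request:" in YAML: its name, and indented under it one key for each argument. send_rows: Moves the arm, as the interface text tells. Its arguments: {"type":"object","properties":{"commands":{"type":"array"},"fingers":{"type":"number"}},"required":["commands"]}

```bash
mkdir -p pics; ls; python3 - <<'E'
from station import get_obs, eyes, manip
import cv2, numpy as np, pickle
d={}
for n in("top","side"):
    im=eyes.get_image(n); d[n]=im
    cv2.imwrite(f"pics/{n}0.png",im["frame"][:,:,::-1])
    print(n,im["intrinsics"],im["R"],im["t"],-im["R"].T@im["t"])
pickle.dump(d,open("d0.pkl","wb"))
o=get_obs();print(o["time"],o["eef_pos"],o["orientation"],o["ft_force"],o["width"])
E
```

```text
pics
top [[390.80072281   0.         318.57531134]
 [  0.         390.80072281 196.81453873]
 [  0.           0.           1.        ]] [[ 1.07823053e-02 -9.99941135e-01  1.21219458e-03]
 [-9.98175420e-01 -1.08352750e-02 -5.94005773e-02]
 [ 5.94102151e-02 -5.69507681e-04 -9.98233491e-01]] [0.02657105 0.57954952 1.31060797] [0.50034209 0.03359546 1.34268614]
side [[390.82501307   0.         318.61489699]
 [  0.         390.82501307 201.47365153]
 [  0.           0.           1.        ]] [[-0.92974325 -0.36758683  0.02138741]
 [-0.23955027  0.55974228 -0.79328699]
 [ 0.27963041 -0.74267658 -0.60847213]] [0.57025474 0.17922979 0.9568581 ] [0.30555842 0.81993174 0.71220588]
0.1 [ 0.20947724 -0.5619771   0.40394105] [[ 9.37016079e-01  3.49285818e-01 -5.34499664e-04]
 [ 3.49286227e-01 -9.37015026e-01  1.40445125e-03]
 [-1.02793153e-05 -1.50268677e-03 -9.99998871e-01]] [0.39267716 0.67863181 0.46959678] 1.0070550076044773
```

View pics/top0.png

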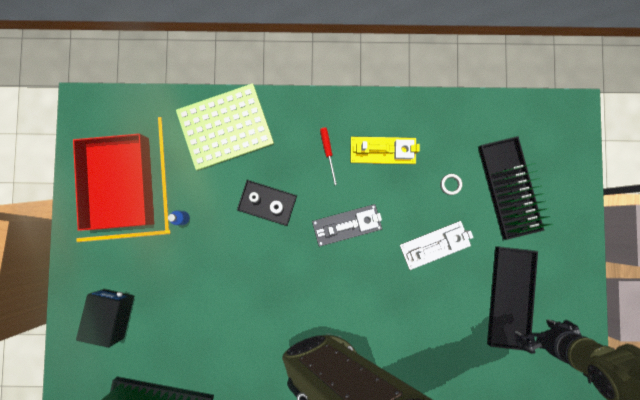

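View pics/side0.png

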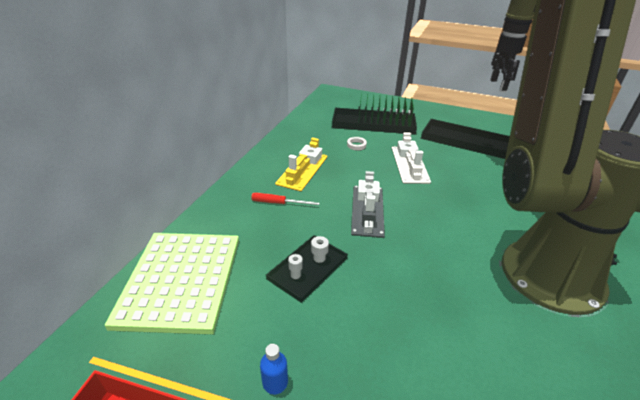

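The top view shows a black tray at (267,203) with bushings at (254,198) and (277,208). The grey gauge is at (347,225), with its block near (369,219). The look-alikes are the yellow gauge (384,150), the white gauge (437,245), and the black bins at (512,190), (512,297) and (105,318). In the side view the bushings are at (295,266) and (320,249), and the gauge is at (368,205). (254,198) looks like the smaller bushing, so I'll check that in a close crop.

```bash
python3 - <<'E'
import cv2, numpy as np, pickle
d=pickle.load(open("d0.pkl","rb"))
a=d["top"]["frame"][170:250,230:390,::-1]; b=d["side"]["frame"][165:305,260:400,::-1]
a=cv2.resize(a,None,fx=5,fy=5,interpolation=cv2.INTER_CUBIC)[:, :800]
cv2.imwrite("pics/ctop.png",a)
cv2.imwrite("pics/cside.png",cv2.resize(b,None,fx=4,fy=4,interpolation=cv2.INTER_CUBIC))
E
```

```text
(no output)
```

View pics/ctop.png

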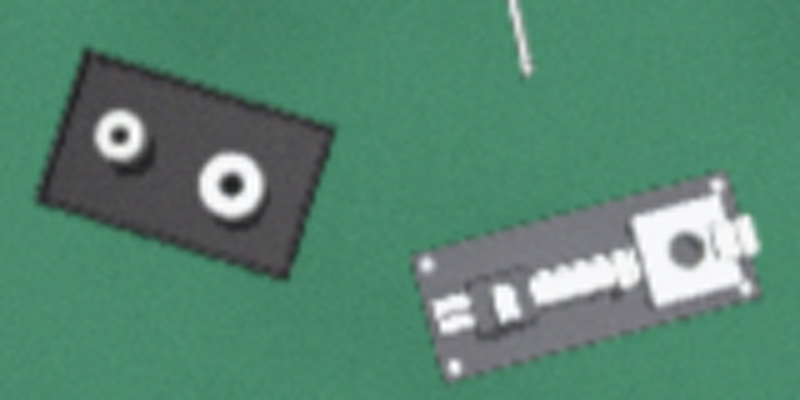

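View pics/cside.png

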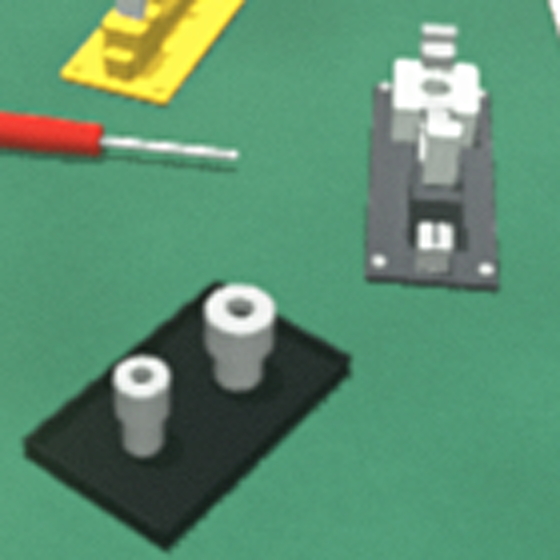

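In the close crop, the small bushing is at top-view (254,197): narrower head, same height as the big one at (276,207). The grey gauge's bore is at about (367,220) and its grip post top at about (331,230). Next I'll measure all of these in both views.

```bash
cat > h.py <<'E'
import cv2, numpy as np
def proj(im,X):
    c=im["R"]@np.asarray(X,float)+im["t"]; p=im["intrinsics"]@c; return p[:2]/p[2]
def ray(im,uv,z):
    d=im["R"].T@np.linalg.inv(im["intrinsics"])@np.array([uv[0],uv[1],1.]); c=-im["R"].T@im["t"]
    return c+d*(z-c[2])/d[2]
def blob(im,uv,r,f,near=True):
    """centroid/area of the mask component nearest uv in a window; f(gray,sat)->mask"""
    u,v=map(int,np.round(uv)); s=4
    w=cv2.resize(im["frame"][v-r:v+r+1,u-r:u+r+1],None,fx=s,fy=s,interpolation=cv2.INTER_CUBIC)
    h=cv2.cvtColor(w,cv2.COLOR_RGB2HSV); m=f(h[...,2].astype(int),h[...,1].astype(int)).astype(np.uint8)
    n,l,st,c=cv2.connectedComponentsWithStats(m)
    k=min([i for i in range(1,n) if st[i,4]>20],key=lambda i:np.hypot(*(c[i]-s*(r+.5))))
    return np.array([u-r,v-r])+(c[k]+.5)/s-.5, st[k]/s, (l==k).astype(np.uint8)
E
python3 - <<'E'
import pickle; from h import *
d=pickle.load(open("d0.pkl","rb")); T,S=d["top"],d["side"]
for nm,im,uv,z,dark in [("small recess",T,(254,197),.062,1),("small recess",S,(295.3,259),.062,1),("big",T,(276.4,207),.062,1),("big",S,(320,242),.062,1),
   ("bore",T,(367.4,220),.04,1),("bore",S,(368.7,186.8),.04,1)]:
    c,st,m=blob(im,uv,7 if nm!="bore" else 6,lambda v,s:(v<150))
    print(nm,c.round(2),st[2:],ray(im,c,z).round(4))
# bright head top in top view
c,st,m=blob(T,(254,197),9,lambda v,s:(v>190)&(s<60)); (x,y),rr=cv2.minEnclosingCircle(np.argwhere(m)[:,::-1].astype(np.float32)); 
print("head ring",c,st[2:], rr/4); print(ray(T,c,.062))
c,st,m=blob(T,(331.4,230.4),5,lambda v,s:(v>190)&(s<60)); print("post",c,st[2:],ray(T,c,.096))
# plate & tray outlines
h=cv2.cvtColor(T["frame"],cv2.COLOR_RGB2HSV)
g=((h[...,1]<90)).astype(np.uint8)
n,l,st,c=cv2.connectedComponentsWithStats(g)
for p,z in [((340,235),.004),((265,215),.016)]:
    k=l[p[1],p[0]]; cs,_=cv2.findContours((l==k).astype(np.uint8),0,2); b=cv2.boxPoints(cv2.minAreaRect(max(cs,key=cv2.contourArea)))
    w=np.array([ray(T,q,z)[:2] for q in b]); print(st[k],w.round(4).tolist(),w.mean(0),[ (np.linalg.norm(w[i]-w[i-1]).round(4),np.degrees(np.arctan2(*(w[i]-w[i-1])[::-1])).round(2)) for i in range(4)])
E
```

```text
small recess [254.29 197.23] [ 15.  15. 594.] [0.5729 0.2438 0.062 ]
small recess [295.35 259.25] [ 15.    15.   398.25] [0.5735 0.2493 0.062 ]
big [276.35 207.75] [ 15.  15. 368.] [0.5392 0.1708 0.062 ]
big [319.61 241.76] [ 5.75  4.   71.5 ] [0.5435 0.1737 0.062 ]
bore [367.05 219.46] [  6.25   6.5  124.  ] [ 0.5041 -0.1293  0.04  ]
bore [369.28 180.84] [ 6.5   1.   16.25] [ 0.5103 -0.1576  0.04  ]
head ring [253.41075832 196.49583847] [  9.     9.25 202.75] 4.618148326873779
[0.57528874 0.24675825 0.062     ]
post [330.74638085 230.00139198] [  5.25   7.25 112.25] [ 0.46925175 -0.00695468  0.096     ]
[ 312  204   70   43 1822] [[0.4986, 0.0574], [0.563, -0.1696], [0.4739, -0.1942], [0.41, 0.032]] [ 0.48638323 -0.06859617] [(np.float64(0.0922), np.float64(15.96)), (np.float64(0.236), np.float64(-74.15)), (np.float64(0.0924), np.float64(-164.62)), (np.float64(0.2351), np.float64(105.78))]
[ 237  180   60   46 1708] [[0.5318, 0.3112], [0.6377, 0.2801], [0.5848, 0.1076], [0.4794, 0.1395]] [0.55841971 0.20960366] [(np.float64(0.1795), np.float64(73.03)), (np.float64(0.1103), np.float64(-16.38)), (np.float64(0.1804), np.float64(-107.05)), (np.float64(0.1101), np.float64(163.18))]
```

Request:
send_rows:
  commands:
    - {"x": 0.05, "y": -0.05, "z": 0.01, "roll": -0.15}
    - {"x": 0.09, "y": -0.09, "z": 0.02, "roll": -0.3}
    - {"x": 0.13, "y": -0.13, "z": 0.03, "roll": -0.45}
    - {"x": 0.17, "y": -0.17, "z": 0.04, "roll": -0.6}
    - {"x": 0.21, "y": -0.21, "z": 0.05, "roll": -0.75}
    - {"x": 0.25, "y": -0.25, "z": 0.06, "roll": -0.9}
    - {"x": 0.29, "y": -0.29, "z": 0.07, "roll": -0.923}
    - {"x": 0.33, "y": -0.33, "z": 0.08, "roll": -0.923}
    - {"x": 0.37, "y": -0.37, "z": 0.09, "roll": -0.923}
    - {"x": 0.41, "y": -0.41, "z": 0.1, "roll": -0.923}
    - {"x": 0.45, "y": -0.45, "z": 0.1, "roll": -0.923}
    - {"x": 0.49, "y": -0.49, "z": 0.1, "roll": -0.923}
  fingers: 0.0854

```text
time: 1.6
eef_pos: [0.4978, 0.07, 0.3043]
orientation: [[0.287, 0.958, -0.001], [0.958, -0.287, -0.0], [-0.0, -0.0, -1.0]]
ft_force: [1.0, -0.5, 0.8]
width: 1.0
grip_force: 0.0
```

```bash
python3 - <<'E'
import pickle; from h import *
from station import get_obs
d=pickle.load(open("d0.pkl","rb")); T,S=d["top"],d["side"]
o=get_obs();print(o["time"],o["eef_pos"].round(4),o["orientation"].round(4).tolist(),o["q"])
for nm,im,uv,r,z in [("small",T,(254,197),4,.062),("small",S,(295.3,259),3,.062),("bore",T,(367.4,220),5,.04),("bore",S,(368.7,186.8),3,.04)]:
    for th in (150,175,200):
        try:
            c,st,m=blob(im,uv,r,lambda v,s:v<th); print(nm,th,c.round(2),st[2:],ray(im,c,z).round(4))
        except Exception as e: print(nm,th,e)
E
```

```text
1.6 [0.4978 0.07   0.3043] [[0.2866, 0.9581, -0.0006], [0.9581, -0.2866, -0.0003], [-0.0005, -0.0004, -1.0]] [ 1.39691701e-01  1.98525069e-01 -4.35741975e-01  9.37124647e-01
 -2.29044900e-04  2.00115593e+00]
small 150 [253.46 196.62] [ 3.5   3.25 37.25] [0.5749 0.2466 0.062 ]
small 175 [253.44 196.65] [ 4.    3.75 46.75] [0.5748 0.2466 0.062 ]
small 200 [253.41 196.65] [ 4.25  4.25 59.25] [0.5748 0.2467 0.062 ]
small 150 [294.89 258.51] [ 4.25  3.25 43.  ] [0.5754 0.2476 0.062 ]
small 175 [294.91 258.45] [ 5.    4.   59.75] [0.5754 0.2474 0.062 ]
small 200 [294.91 258.4 ] [ 6.    4.25 80.25] [0.5755 0.2472 0.062 ]
bore 150 [367.05 219.46] [  6.25   6.5  124.  ] [ 0.5041 -0.1293  0.04  ]
bore 175 [367.01 219.49] [  7.   7. 152.] [ 0.504  -0.1292  0.04  ]
bore 200 [366.97 219.49] [  7.5    7.75 178.  ] [ 0.504 -0.129  0.04 ]
bore 150 min() iterable argument is empty
bore 175 [368.5  186.31] [ 6.    2.5  45.75] [ 0.5046 -0.1286  0.04  ]
bore 200 [368.54 186.35] [ 6.5   3.5  73.25] [ 0.5044 -0.1284  0.04  ]
```

Request:
send_rows:
  commands:
    - {"x": 0.05, "y": 0.006, "z": 0.0}
    - {"x": 0.1, "y": 0.012, "z": 0.0}
    - {"x": 0.15, "y": 0.018, "z": 0.0}
    - {"x": 0.192, "y": 0.0235, "z": 0.0}
    - {"x": 0.192, "y": 0.0235, "z": 0.0}
    - {"x": 0.192, "y": 0.0235, "z": 0.02}
    - {"x": 0.192, "y": 0.0235, "z": 0.04}
    - {"x": 0.192, "y": 0.0235, "z": 0.06}
    - {"x": 0.192, "y": 0.0235, "z": 0.08}
    - {"x": 0.192, "y": 0.0235, "z": 0.09}
    - {"x": 0.192, "y": 0.0235, "z": 0.0963}
    - {"x": 0.192, "y": 0.0235, "z": 0.0963}

```text
invalid input
```

```bash
python3 - <<'E'
from station import get_obs, eyes
import cv2
a=eyes.get_image("side"); f=a["frame"][150:310,220:420,::-1]
cv2.imwrite("pics/g1.png",cv2.resize(f,None,fx=3.5,fy=3.5,interpolation=cv2.INTER_CUBIC))
o=get_obs(); print(o["eef_pos"],o["ft_force"],o["q"])
E
```

```text
[0.50059596 0.07482356 0.30477007] [3.31520176 5.51372502 0.76457174] [ 0.14698348  0.20209337 -0.43013828  0.93494425  0.00445767  2.00426843]
```

View pics/g1.png

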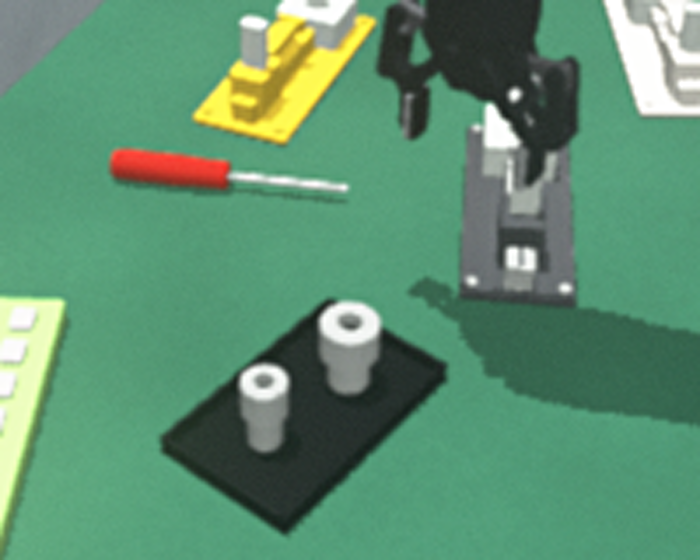

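The move was refused because rows need every field, so nothing has moved. The picture shows both bushings untouched: the small one at about (264,400) in the crop, the gripper still over by the gauge. I'll resend the hover with full rows.

Request:
send_rows:
  commands:
    - {"x": 0.05, "y": 0.006, "z": 0.0, "roll": 0}
    - {"x": 0.1, "y": 0.012, "z": 0.0, "roll": 0}
    - {"x": 0.15, "y": 0.018, "z": 0.0, "roll": 0}
    - {"x": 0.18, "y": 0.022, "z": 0.01, "roll": 0}
    - {"x": 0.192, "y": 0.0235, "z": 0.02, "roll": 0}
    - {"x": 0.192, "y": 0.0235, "z": 0.02, "roll": 0}
    - {"x": 0.192, "y": 0.0235, "z": 0.02, "roll": 0}
    - {"x": 0.192, "y": 0.0235, "z": 0.02, "roll": 0}

```text
time: 2.65
eef_pos: [0.5751, 0.2442, 0.2853]
orientation: [[0.288, 0.958, 0.0], [0.958, -0.288, -0.0], [0.0, 0.0, -1.0]]
ft_force: [-0.1, 0.0, 0.3]
width: 1.001
grip_force: 0.0
```

```bash
cat >> h.py <<'E'
def need(o,X):
    """tool-frame shift from the measured pose to TCP point X"""
    return (o["orientation"].T@(np.asarray(X)-o["eef_pos"])).round(4)
E
python3 - <<'E'
from h import *; from station import get_obs
o=get_obs(); print(o["time"],o["eef_pos"],o["ft_force"],o["joint_velocities"].round(3),o["orientation"].round(4).tolist(),need(o,(.5752,.247,.208)))
E
```

```text
2.65 [0.57507148 0.24418943 0.28526186] [-0.05301092  0.04641271  0.3207936 ] [ 0.003 -0.     0.002 -0.001  0.001  0.002] [[0.2881, 0.9576, 0.0004], [0.9576, -0.2881, -0.0], [0.0001, 0.0004, -1.0]] [ 0.0027 -0.0007  0.0773]
```

Request:
send_rows:
  commands:
    - {"x": 0.0027, "y": -0.0005, "z": 0.02, "roll": 0}
    - {"x": 0.0027, "y": -0.0005, "z": 0.04, "roll": 0}
    - {"x": 0.0027, "y": -0.0005, "z": 0.06, "roll": 0}
    - {"x": 0.0027, "y": -0.0005, "z": 0.072, "roll": 0}
    - {"x": 0.0027, "y": -0.0005, "z": 0.077, "roll": 0}
    - {"x": 0.0027, "y": -0.0005, "z": 0.077, "roll": 0}
    - {"x": 0.0027, "y": -0.0005, "z": 0.077, "roll": 0}

```text
time: 3.52
eef_pos: [0.5758, 0.2481, 0.2085]
orientation: [[0.287, 0.958, 0.001], [0.958, -0.287, 0.001], [0.001, 0.001, -1.0]]
ft_force: [-0.0, 0.5, 0.2]
width: 1.002
grip_force: 0.0
```

Request:
send_rows:
  commands:
    - {"x": 0, "y": 0, "z": 0, "roll": 0}
    - {"x": 0, "y": 0, "z": 0, "roll": 0}
    - {"x": 0, "y": 0, "z": 0, "roll": 0}
    - {"x": 0, "y": 0, "z": 0, "roll": 0}
    - {"x": 0, "y": 0, "z": 0, "roll": 0}
    - {"x": 0, "y": 0, "z": 0, "roll": 0}
    - {"x": 0, "y": 0, "z": 0, "roll": 0}
    - {"x": 0, "y": 0, "z": 0, "roll": 0}
  fingers: 0.02

```text
time: 4.53
eef_pos: [0.5756, 0.2481, 0.2081]
orientation: [[0.287, 0.958, 0.0], [0.958, -0.287, 0.0], [0.0, 0.0, -1.0]]
ft_force: [-1.7, -0.8, 4.9]
width: 0.358
grip_force: 59.4
```

```bash
python3 - <<'E'
from station import get_obs, eyes
import cv2
a=eyes.get_image("side"); f=a["frame"][200:310,230:370,::-1]
cv2.imwrite("pics/g2.png",cv2.resize(f,None,fx=5,fy=5,interpolation=cv2.INTER_CUBIC))
o=get_obs(); print(o["time"],o["eef_pos"],o["ft_force"],o["wrist_torque"],o["width"]*.0854,o["grip_force"])
E
```

```text
4.575 [0.57558862 0.24804891 0.20809174] [-2.1178586  -0.03616832  4.58768969] [-0.09496392  0.30798557  0.03372375] 0.03017471760440043 59.37679052352905
```

View pics/g2.png

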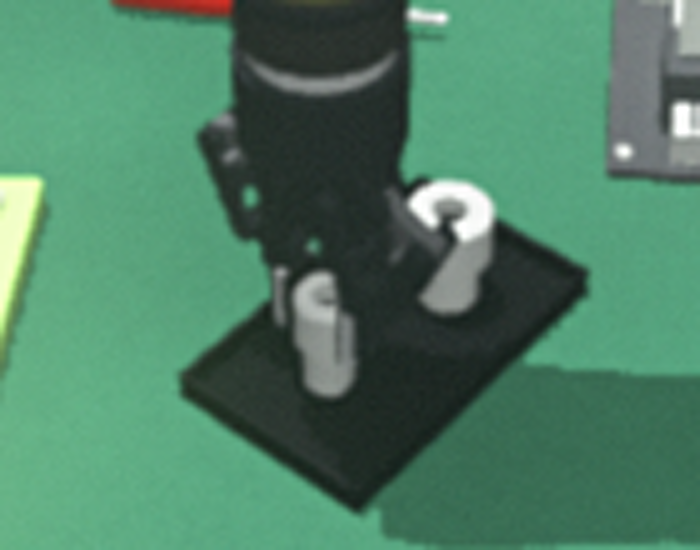

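The picture shows the gripper's fingers on both sides of the small bushing's head at about (325,330), with the big bushing at (450,245) untouched. Next I lift it and carry it to the gauge.

Request:
send_rows:
  commands:
    - {"x": 0, "y": 0, "z": -0.01, "roll": 0}
    - {"x": 0, "y": 0, "z": -0.03, "roll": 0}
    - {"x": 0, "y": 0, "z": -0.06, "roll": 0}
    - {"x": 0, "y": 0, "z": -0.09, "roll": 0}
    - {"x": -0.02, "y": 0.002, "z": -0.115, "roll": -0.05}
    - {"x": -0.06, "y": 0.006, "z": -0.12, "roll": -0.12}
    - {"x": -0.1, "y": 0.01, "z": -0.12, "roll": -0.2}
    - {"x": -0.14, "y": 0.015, "z": -0.12, "roll": -0.28}
    - {"x": -0.18, "y": 0.02, "z": -0.12, "roll": -0.36}
    - {"x": -0.22, "y": 0.024, "z": -0.12, "roll": -0.44}
    - {"x": -0.26, "y": 0.028, "z": -0.12, "roll": -0.52}
    - {"x": -0.3, "y": 0.032, "z": -0.12, "roll": -0.566}

```text
time: 6.08
eef_pos: [0.5194, -0.0498, 0.3277]
orientation: [[-0.273, 0.962, -0.0], [0.962, 0.273, -0.0], [0.0, -0.0, -1.0]]
ft_force: [0.6, -0.3, -1.8]
width: 0.355
grip_force: 59.5
```

```bash
python3 - <<'E'
from h import *; from station import get_obs
o=get_obs(); print(o["time"],o["eef_pos"],o["ft_force"],o["width"],o["grip_force"],np.degrees(np.arctan2(*o["orientation"][[1,0],1])),need(o,(.5042,-.1288,.27)))
E
```

```text
6.075 [ 0.51943273 -0.04979436  0.32773989] [ 0.56307836 -0.25959543 -1.81502322] 0.3549694688271311 59.47950839996338 15.861357447251535 [-0.0718 -0.0362  0.0577]
```

Request:
send_rows:
  commands:
    - {"x": -0.03, "y": -0.015, "z": 0, "roll": 0}
    - {"x": -0.06, "y": -0.03, "z": 0, "roll": 0}
    - {"x": -0.072, "y": -0.036, "z": 0.0, "roll": 0}
    - {"x": -0.072, "y": -0.036, "z": 0.02, "roll": 0}
    - {"x": -0.072, "y": -0.036, "z": 0.04, "roll": 0}
    - {"x": -0.072, "y": -0.036, "z": 0.057, "roll": 0}
    - {"x": -0.072, "y": -0.036, "z": 0.057, "roll": 0}
    - {"x": -0.072, "y": -0.036, "z": 0.057, "roll": 0}
    - {"x": -0.072, "y": -0.036, "z": 0.057, "roll": 0}

```text
time: 7.2
eef_pos: [0.5054, -0.1276, 0.2716]
orientation: [[-0.272, 0.962, 0.001], [0.962, 0.272, -0.0], [-0.001, 0.001, -1.0]]
ft_force: [-0.7, -1.0, -1.8]
width: 0.356
grip_force: 59.6
```

```bash
python3 - <<'E'
from h import *; from station import get_obs,eyes
o=get_obs(); print(o["time"],o["eef_pos"],o["ft_force"],o["width"],need(o,(.5042,-.1288,.25)))
a=eyes.get_image("side"); b=eyes.get_image("top")
f=cv2.resize(a["frame"][140:250,320:420,::-1],None,fx=5.4,fy=5.4,interpolation=cv2.INTER_CUBIC)
# overlay expected bore axis, z .04 -> .122 ; foot centre
cv2.imwrite("pics/h1.png",f); import pickle; pickle.dump((a,b,o),open("d1.pkl","wb"))
z=o["eef_pos"][2]-.204
X=o["eef_pos"].copy(); 
print("foot px",proj(a,[X[0],X[1],z]),"shoulder",proj(a,[X[0],X[1],z+.03]),"bore",proj(a,[.5042,-.1288,.04]))
E
```

```text
7.2 [ 0.50543618 -0.12759813  0.27161627] [-0.65804641 -0.95462537 -1.7968048 ] 0.3556963912595704 [-0.0008 -0.0015  0.0216]
foot px [369.06331066 178.77068602] shoulder [370.09691703 170.19989241] bore [368.64908256 186.3049235 ]
```

View pics/h1.png

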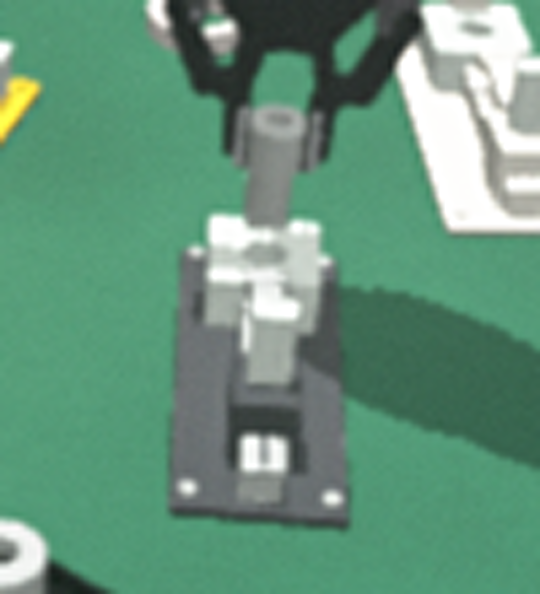

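The side crop shows the bushing held upright between the fingers, its recess at (278,122) in the crop. The bore is just below at (266,252) and the gauge post at (272,340). I'll measure the shank's midline and recess against the bore.

```bash
python3 - <<'E'
import pickle; from h import *
a,b,o=pickle.load(open("d1.pkl","rb"))
X=o["eef_pos"]; z=X[2]-.204
h=cv2.cvtColor(a["frame"],cv2.COLOR_RGB2HSV)
k=8
for v in range(168,182):
    r=h[v,360:382,1].astype(float); g=np.interp(np.arange(0,21,1/k),np.arange(22),r)
    lo=(g<75); i=np.flatnonzero(lo)
    # component containing centre
    c=int(9.5*k); 
    L=c
    while L>0 and lo[L]: L-=1
    R=c
    while R<len(lo)-1 and lo[R]: R+=1
    zz=[t for t in np.arange(0,.1,.0005)]
    pz=min(np.arange(z-.005,z+.06,.0005),key=lambda t:abs(proj(a,[X[0],X[1],t])[1]-v))
    print(v,360+L/k,360+R/k,"mid",round(360+(L+R)/2/k,2),"axis",proj(a,[X[0],X[1],pz])[0].round(2),"z",pz.round(3))
for th in (70,80,90,100,110,120):
    try:
        c,st,m=blob(a,(371.5,162.3),3,lambda v,s:v<th); print(th,c,st[2:],ray(a,c,z+.058))
    except Exception as e: print(e)
c,st,m=blob(a,(368.7,186.8),4,lambda v,s:v<175); print("bore",c,st[2:],ray(a,c,.04))
print(a["frame"][158:168,366:378,0])
E
```

```text
168 362.0 379.875 mid 370.94 axis 370.36 z 0.105
169 362.375 379.5 mid 370.94 axis 370.24 z 0.102
170 362.5 378.625 mid 370.56 axis 370.11 z 0.098
171 364.625 378.0 mid 371.31 axis 369.99 z 0.095
172 365.125 374.5 mid 369.81 axis 369.89 z 0.092
173 365.0 373.875 mid 369.44 axis 369.77 z 0.088
174 365.0 373.75 mid 369.38 axis 369.64 z 0.085
175 364.75 373.625 mid 369.19 axis 369.52 z 0.081
176 364.625 373.625 mid 369.12 axis 369.4 z 0.078
177 364.625 373.375 mid 369.0 axis 369.28 z 0.074
178 364.5 373.25 mid 368.88 axis 369.15 z 0.07
179 364.125 373.0 mid 368.56 axis 369.03 z 0.067
180 360.0 375.5 mid 367.75 axis 368.91 z 0.063
181 360.0 378.75 mid 369.38 axis 368.89 z 0.063
min() iterable argument is empty
min() iterable argument is empty
min() iterable argument is empty
min() iterable argument is empty
min() iterable argument is empty
min() iterable argument is empty
bore [368.87741158 186.59364952] [ 8.    3.25 77.75] [ 0.5031609  -0.12762235  0.04      ]
[[ 59  78  87  91  93  93  86  85  86  85  80  57]
 [ 77  94 116 128 131 129 120 116 106  93  78  50]
 [114 141 159 161 158 155 156 159 147 126  81  58]
 [127 163 167 154 139 140 139 147 163 158 108  81]
 [130 163 170 154 141 136 131 136 163 167 130  91]
 [119 153 167 166 162 156 153 160 168 166 131  91]
 [107 132 151 160 163 167 166 166 171 160 120  94]
 [101 117 127 131 144 154 155 156 150 135  95  99]
 [102 117 121 126 132 136 137 139 139 120  85 101]
 [106 120 123 125 129 131 134 136 136 120  88 108]]
```

```bash
python3 - <<'E'
import pickle; from h import *
a,b,o=pickle.load(open("d1.pkl","rb"))
X=o["eef_pos"]
for th in (143,148,152,156):
    c,st,m=blob(a,(371.5,161.5),3,lambda v,s:v<th); c2,st2,_=blob(a,(371.5,161.5),2,lambda v,s:v<th)
    for dz in (.062-.208,): p=ray(a,c,X[2]+dz); print(th,c,st[2:],p, "tool offset",(o["orientation"].T@(p-X))[:2], c2)
E
```

```text
143 [371.6375     161.63333333] [ 3.5  1.5 15. ] [ 0.50445547 -0.1298808   0.12561627] tool offset [-0.00183355 -0.00175902] [371.5078125 161.609375 ]
148 [371.4508427  161.58567416] [ 3.75  1.75 22.25] [ 0.50501743 -0.12991747  0.12561627] tool offset [-0.00202156 -0.00122818] [371.41071429 161.58104396]
152 [371.41188525 161.57581967] [ 4.25  2.25 30.5 ] [ 0.50513461 -0.12992464  0.12561627] tool offset [-0.00206031 -0.00111736] [371.44642857 161.57878151]
156 [371.38380282 161.60387324] [ 4.5  2.5 35.5] [ 0.50516783 -0.12974431  0.12561627] tool offset [-0.0018958  -0.00103638] [371.46944444 161.63240741]
```

```bash
python3 - <<'E'
import pickle; from h import *
d=pickle.load(open("d0.pkl","rb"))["side"]; a,b,o=pickle.load(open("d1.pkl","rb")); X=o["eef_pos"]
def mids(im,P,zs,s):
    g=cv2.GaussianBlur(im["frame"],(1,1),0)
    for z in zs:
        u,v=proj(im,P+[z]); xs=np.arange(u-9,u+9,.1).astype(np.float32)
        row=cv2.remap(im["frame"],xs[None],np.full_like(xs,v)[None],cv2.INTER_LINEAR)[0].astype(float)
        gr=np.abs(np.gradient(row,axis=0)).sum(1); gr=np.convolve(gr,np.ones(7)/7,"same")
        w=s  # expected half width px
        L=(xs<u-w+1.7)&(xs>u-w-1.7); R=(xs>u+w-1.7)&(xs<u+w+1.7)
        cl=(xs[L]*gr[L]).sum()/gr[L].sum(); cr=(xs[R]*gr[R]).sum()/gr[R].sum()
        print(round(z,3),"axis",u.round(2),"mid-axis",((cl+cr)/2-u).round(2),"width",(cr-cl).round(2))
f=390.8
dep=lambda im,P:(im["R"]@np.array(P)+im["t"])[2]
print("tray"); mids(d,[.5752,.247],[.012,.016,.02,.024,.028],f*.012/dep(d,[.5752,.247,.02])); mids(d,[.5752,.247],[.042,.047,.052],f*.016/dep(d,[.5752,.247,.05]))
print("held"); z=X[2]-.204; mids(a,[X[0],X[1]],[z+t for t in (.004,.008,.012,.016,.02)],f*.012/dep(a,[X[0],X[1],z]))
E
```

```text
tray
0.012 axis 295.4 mid-axis -0.04 width 10.02
0.016 axis 295.37 mid-axis -0.06 width 10.0
0.02 axis 295.35 mid-axis -0.07 width 9.97
0.024 axis 295.32 mid-axis -0.08 width 10.46
0.028 axis 295.3 mid-axis -0.08 width 11.33
0.042 axis 295.21 mid-axis -0.16 width 13.68
0.047 axis 295.17 mid-axis -0.08 width 13.36
0.052 axis 295.14 mid-axis -0.1 width 13.34
held
0.072 axis 369.2 mid-axis -0.15 width 8.01
0.076 axis 369.34 mid-axis -0.18 width 7.98
0.08 axis 369.47 mid-axis -0.18 width 8.09
0.084 axis 369.61 mid-axis -0.17 width 8.14
0.088 axis 369.75 mid-axis -0.15 width 8.06
```

Request:
send_rows:
  commands:
    - {"x": 0.0006, "y": -0.0015, "z": 0.01, "roll": 0}
    - {"x": 0.0006, "y": -0.0015, "z": 0.02, "roll": 0}
    - {"x": 0.0006, "y": -0.0015, "z": 0.023, "roll": 0}
    - {"x": 0.0006, "y": -0.0015, "z": 0.023, "roll": 0}
    - {"x": 0.0006, "y": -0.0015, "z": 0.023, "roll": 0}

```text
time: 7.92
eef_pos: [0.5035, -0.1275, 0.2478]
orientation: [[-0.272, 0.962, 0.0], [0.962, 0.272, -0.0], [-0.0, 0.0, -1.0]]
ft_force: [0.4, 0.3, -2.7]
width: 0.358
grip_force: 59.6
```

Request:
send_rows:
  commands:
    - {"x": 0, "y": 0, "z": 0.002, "roll": 0}
    - {"x": 0, "y": 0, "z": 0.004, "roll": 0}
    - {"x": 0, "y": 0, "z": 0.006, "roll": 0}
    - {"x": 0, "y": 0, "z": 0.006, "roll": 0}

```text
time: 8.43
eef_pos: [0.5035, -0.1276, 0.2417]
orientation: [[-0.271, 0.962, 0.0], [0.962, 0.271, -0.0], [-0.001, 0.0, -1.0]]
ft_force: [1.1, -1.2, -2.8]
width: 0.353
grip_force: 59.6
```

Request:
send_rows:
  commands:
    - {"x": 0, "y": 0, "z": 0.0015, "roll": 0}
    - {"x": 0, "y": 0, "z": 0.003, "roll": 0}
    - {"x": 0, "y": 0, "z": 0.004, "roll": 0}
    - {"x": 0, "y": 0, "z": 0.004, "roll": 0}

```text
time: 8.93
eef_pos: [0.5036, -0.1276, 0.2377]
orientation: [[-0.271, 0.962, 0.001], [0.962, 0.271, -0.0], [-0.001, 0.0, -1.0]]
ft_force: [2.3, -1.2, -2.0]
width: 0.356
grip_force: 59.6
```

Request:
send_rows:
  commands:
    - {"x": 0, "y": 0, "z": 0.0015, "roll": 0}
    - {"x": 0, "y": 0, "z": 0.003, "roll": 0}
    - {"x": 0, "y": 0, "z": 0.0045, "roll": 0}
    - {"x": 0, "y": 0, "z": 0.006, "roll": 0}
    - {"x": 0, "y": 0, "z": 0.006, "roll": 0}

```text
time: 9.55
eef_pos: [0.5036, -0.1276, 0.2316]
orientation: [[-0.272, 0.962, 0.0], [0.962, 0.272, -0.0], [-0.0, 0.0, -1.0]]
ft_force: [3.6, -4.1, -2.0]
width: 0.352
grip_force: 59.6
```

Request:
send_rows:
  commands:
    - {"x": -0.0004, "y": 0.0002, "z": 0.001, "roll": 0}
    - {"x": -0.0004, "y": 0.0002, "z": 0.0025, "roll": 0}
    - {"x": -0.0004, "y": 0.0002, "z": 0.004, "roll": 0}
    - {"x": -0.0004, "y": 0.0002, "z": 0.0055, "roll": 0}
    - {"x": -0.0004, "y": 0.0002, "z": 0.006, "roll": 0}
    - {"x": -0.0004, "y": 0.0002, "z": 0.006, "roll": 0}

```text
time: 10.3
eef_pos: [0.5037, -0.1278, 0.2257]
orientation: [[-0.272, 0.962, 0.0], [0.962, 0.272, 0.0], [-0.0, 0.0, -1.0]]
ft_force: [2.7, -2.0, -1.8]
width: 0.356
grip_force: 59.7
```

Request:
send_rows:
  commands:
    - {"x": -0.0002, "y": 0.0002, "z": 0.0015, "roll": 0}
    - {"x": -0.0002, "y": 0.0002, "z": 0.003, "roll": 0}
    - {"x": -0.0002, "y": 0.0002, "z": 0.0045, "roll": 0}
    - {"x": -0.0002, "y": 0.0002, "z": 0.006, "roll": 0}
    - {"x": -0.0002, "y": 0.0002, "z": 0.0075, "roll": 0}
    - {"x": -0.0002, "y": 0.0002, "z": 0.0085, "roll": 0}
    - {"x": -0.0002, "y": 0.0002, "z": 0.0085, "roll": 0}

```text
time: 11.18
eef_pos: [0.5039, -0.1279, 0.217]
orientation: [[-0.272, 0.962, -0.0], [0.962, 0.272, 0.0], [0.0, -0.0, -1.0]]
ft_force: [2.8, -1.4, -2.8]
width: 0.352
grip_force: 59.7
```

Now the last few millimetres, in steps, watching for the force of the shoulder touching down.

Request:
send_rows:
  commands:
    - {"x": 0, "y": 0.0001, "z": 0.001, "roll": 0}
    - {"x": 0, "y": 0.0001, "z": 0.002, "roll": 0}
    - {"x": 0, "y": 0.0001, "z": 0.0025, "roll": 0}
    - {"x": 0, "y": 0.0001, "z": 0.0025, "roll": 0}

```text
time: 11.68
eef_pos: [0.5039, -0.1279, 0.2146]
orientation: [[-0.272, 0.962, -0.0], [0.962, 0.272, 0.0], [0.0, -0.0, -1.0]]
ft_force: [2.4, -1.1, -1.5]
width: 0.356
grip_force: 59.7
```

Request:
send_rows:
  commands:
    - {"x": 0, "y": 0, "z": 0.0005, "roll": 0}
    - {"x": 0, "y": 0, "z": 0.0005, "roll": 0}

```text
time: 11.92
eef_pos: [0.5039, -0.1279, 0.2142]
orientation: [[-0.272, 0.962, -0.0], [0.962, 0.272, 0.0], [0.0, -0.0, -1.0]]
ft_force: [2.8, -0.8, -0.4]
width: 0.356
grip_force: 59.7
```

Request:
send_rows:
  commands:
    - {"x": 0, "y": 0, "z": 0.0005, "roll": 0}
    - {"x": 0, "y": 0, "z": 0.0005, "roll": 0}

```text
time: 12.18
eef_pos: [0.5039, -0.1279, 0.2141]
orientation: [[-0.272, 0.962, 0.0], [0.962, 0.272, -0.0], [-0.0, 0.0, -1.0]]
ft_force: [0.1, -1.4, 4.8]
width: 0.353
grip_force: 60.5
```

Request:
send_rows:
  commands:
    - {"x": 0, "y": 0, "z": 0.0003, "roll": 0}
    - {"x": 0, "y": 0, "z": 0.0003, "roll": 0}

```text
time: 12.42
eef_pos: [0.5039, -0.1279, 0.214]
orientation: [[-0.272, 0.962, 0.0], [0.962, 0.272, -0.0], [-0.0, 0.0, -1.0]]
ft_force: [-1.1, -0.8, 8.4]
width: 0.361
grip_force: 60.8
```

Contact came at z = 0.214, the height predicted for seating. I'll open the fingers and rise straight up.

Request:
send_rows:
  commands:
    - {"x": 0, "y": 0, "z": 0, "roll": 0}
    - {"x": 0, "y": 0, "z": 0, "roll": 0}
    - {"x": 0, "y": 0, "z": 0, "roll": 0}
    - {"x": 0, "y": 0, "z": 0, "roll": 0}
    - {"x": 0, "y": 0, "z": 0, "roll": 0}
  fingers: 0.07

```text
time: 13.05
eef_pos: [0.5039, -0.1279, 0.2133]
orientation: [[-0.272, 0.962, -0.0], [0.962, 0.272, 0.0], [0.0, -0.0, -1.0]]
ft_force: [0.7, -0.5, -0.3]
width: 0.82
grip_force: 0.0
```

Request:
send_rows:
  commands:
    - {"x": 0, "y": 0, "z": -0.01, "roll": 0}
    - {"x": 0, "y": 0, "z": -0.03, "roll": 0}
    - {"x": 0, "y": 0, "z": -0.06, "roll": 0}
    - {"x": 0, "y": 0, "z": -0.09, "roll": 0}
    - {"x": 0.04, "y": 0, "z": -0.11, "roll": 0}
    - {"x": 0.09, "y": 0, "z": -0.11, "roll": 0}
    - {"x": 0.14, "y": 0, "z": -0.11, "roll": 0}
    - {"x": 0.19, "y": 0, "z": -0.11, "roll": 0}
    - {"x": 0.22, "y": 0, "z": -0.11, "roll": 0}
    - {"x": 0.22, "y": 0, "z": -0.11, "roll": 0}
    - {"x": 0.22, "y": 0, "z": -0.11, "roll": 0}

```text
time: 14.42
eef_pos: [0.4444, 0.0835, 0.3239]
orientation: [[-0.272, 0.962, 0.001], [0.962, 0.272, -0.0], [-0.001, 0.001, -1.0]]
ft_force: [0.1, -0.3, 0.1]
width: 0.819
grip_force: 0.0
```

```bash
python3 - <<'E'
from h import *; from station import get_obs,eyes; import pickle
o=get_obs(); print(o["time"],o["eef_pos"],o["ft_force"],o["width"],o["orientation"].round(4).tolist())
a=eyes.get_image("side"); b=eyes.get_image("top")
pickle.dump((a,b,o),open("d2.pkl","wb"))
f=[cv2.resize(x[:,:,::-1],(390,390),interpolation=cv2.INTER_CUBIC) for x in (a["frame"][150:250,320:420],b["frame"][190:260,305:375][:, :])]
f[1]=cv2.resize(b["frame"][185:265,310:390][:,:,::-1],(390,390),interpolation=cv2.INTER_CUBIC)
cv2.imwrite("pics/s1.png",np.hstack(f))
E
```

```text
14.425 [0.44442864 0.08354851 0.3238766 ] [ 0.09427894 -0.29051098  0.07203227] 0.8188320383278025 [[-0.2717, 0.9624, 0.0008], [0.9624, 0.2717, -0.0003], [-0.0005, 0.0007, -1.0]]
```

View pics/s1.png

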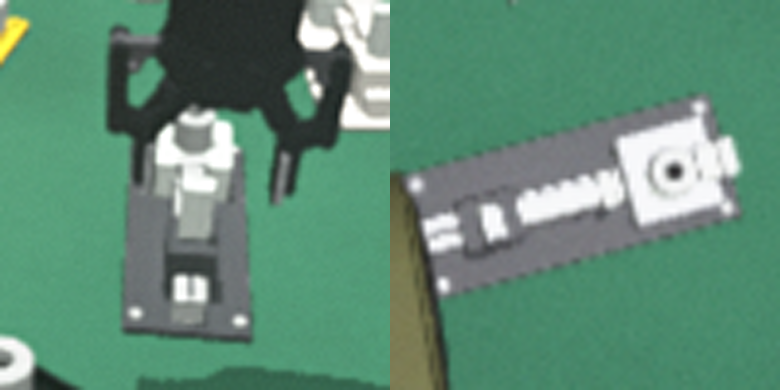

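The crops show the bushing seated centrally on the block: recess at (675,172) in the right panel, head on the block at (197,130) in the left. The jaw is still open, with the post at (495,220) on the right. I'll close the fingers and lower them behind the post at gauge y ≈ +0.17.

Request:
send_rows:
  commands:
    - {"x": -0.01, "y": 0, "z": 0, "roll": 0}
    - {"x": -0.03, "y": 0, "z": 0.01, "roll": 0}
    - {"x": -0.045, "y": 0, "z": 0.02, "roll": 0}
    - {"x": -0.045, "y": 0, "z": 0.03, "roll": 0}
    - {"x": -0.045, "y": 0, "z": 0.05, "roll": 0}
    - {"x": -0.045, "y": 0, "z": 0.07, "roll": 0}
    - {"x": -0.045, "y": 0, "z": 0.085, "roll": 0}
    - {"x": -0.045, "y": 0, "z": 0.089, "roll": 0}
    - {"x": -0.045, "y": 0, "z": 0.089, "roll": 0}
    - {"x": -0.045, "y": 0, "z": 0.089, "roll": 0}
  fingers: 0.0

```text
time: 15.78
eef_pos: [0.4569, 0.0406, 0.235]
orientation: [[-0.272, 0.962, 0.001], [0.962, 0.272, 0.0], [-0.0, 0.001, -1.0]]
ft_force: [0.1, -0.5, -0.1]
width: -0.003
grip_force: 0.0
```

Request:
send_rows:
  commands:
    - {"x": -0.006, "y": 0, "z": 0, "roll": 0}
    - {"x": -0.012, "y": 0, "z": 0, "roll": 0}
    - {"x": -0.015, "y": 0, "z": 0, "roll": 0}
    - {"x": -0.018, "y": 0, "z": 0, "roll": 0}
    - {"x": -0.021, "y": 0, "z": 0, "roll": 0}
    - {"x": -0.023, "y": 0, "z": 0, "roll": 0}
    - {"x": -0.023, "y": 0, "z": 0, "roll": 0}

```text
time: 16.65
eef_pos: [0.4627, 0.0183, 0.2344]
orientation: [[-0.271, 0.962, -0.0], [0.962, 0.271, 0.0], [0.0, -0.0, -1.0]]
ft_force: [0.2, 0.2, 0.0]
width: 0.0
grip_force: 0.0
```

Request:
send_rows:
  commands:
    - {"x": -0.002, "y": 0, "z": 0, "roll": 0}
    - {"x": -0.004, "y": 0, "z": 0, "roll": 0}
    - {"x": -0.006, "y": 0, "z": 0, "roll": 0}
    - {"x": -0.008, "y": 0, "z": 0, "roll": 0}
    - {"x": -0.01, "y": 0, "z": 0, "roll": 0}
    - {"x": -0.012, "y": 0, "z": 0, "roll": 0}
    - {"x": -0.014, "y": 0, "z": 0, "roll": 0}
    - {"x": -0.016, "y": 0, "z": 0, "roll": 0}
    - {"x": -0.018, "y": 0, "z": 0, "roll": 0}

```text
time: 17.77
eef_pos: [0.4676, 0.001, 0.2344]
orientation: [[-0.272, 0.962, -0.0], [0.962, 0.272, 0.0], [0.0, -0.0, -1.0]]
ft_force: [-0.1, 2.6, 0.3]
width: 0.001
grip_force: 1.3
```

The force of 2.6 N matches the slide's friction, so the post is being pushed. I'll carry on and slow down near contact.

Request:
send_rows:
  commands:
    - {"x": -0.0015, "y": 0, "z": 0, "roll": 0}
    - {"x": -0.003, "y": 0, "z": 0, "roll": 0}
    - {"x": -0.0045, "y": 0, "z": 0, "roll": 0}
    - {"x": -0.006, "y": 0, "z": 0, "roll": 0}
    - {"x": -0.0075, "y": 0, "z": 0, "roll": 0}
    - {"x": -0.009, "y": 0, "z": 0, "roll": 0}
    - {"x": -0.01, "y": 0, "z": 0, "roll": 0}
    - {"x": -0.01, "y": 0, "z": 0, "roll": 0}

```text
time: 18.77
eef_pos: [0.4704, -0.0087, 0.2344]
orientation: [[-0.271, 0.962, 0.0], [0.962, 0.271, -0.0], [-0.0, 0.0, -1.0]]
ft_force: [0.9, 1.6, 0.0]
width: 0.001
grip_force: 0.9
```

Request:
send_rows:
  commands:
    - {"x": -0.0007, "y": 0, "z": 0, "roll": 0}
    - {"x": -0.0014, "y": 0, "z": 0, "roll": 0}
    - {"x": -0.002, "y": 0, "z": 0, "roll": 0}

```text
time: 19.15
eef_pos: [0.4709, -0.0105, 0.2344]
orientation: [[-0.272, 0.962, 0.0], [0.962, 0.272, 0.0], [0.0, 0.0, -1.0]]
ft_force: [-0.5, 2.2, 1.2]
width: 0.002
grip_force: 1.3
```

Request:
send_rows:
  commands:
    - {"x": -0.0005, "y": 0, "z": 0, "roll": 0}
    - {"x": -0.001, "y": 0, "z": 0, "roll": 0}
    - {"x": -0.001, "y": 0, "z": 0, "roll": 0}

```text
time: 19.52
eef_pos: [0.4711, -0.0115, 0.2344]
orientation: [[-0.271, 0.962, 0.0], [0.962, 0.271, -0.0], [-0.0, -0.0, -1.0]]
ft_force: [0.2, 2.4, 0.8]
width: -0.003
grip_force: 1.1
```

Request:
send_rows:
  commands:
    - {"x": -0.0005, "y": 0, "z": 0, "roll": 0}
    - {"x": -0.001, "y": 0, "z": 0, "roll": 0}
    - {"x": -0.001, "y": 0, "z": 0, "roll": 0}

```text
time: 19.9
eef_pos: [0.4714, -0.0125, 0.2344]
orientation: [[-0.271, 0.962, 0.0], [0.962, 0.271, -0.0], [-0.0, -0.0, -1.0]]
ft_force: [0.4, 2.6, 0.6]
width: 0.002
grip_force: 1.1
```

```bash
python3 - <<'E'
from h import *; from station import get_obs,eyes; import pickle
b=eyes.get_image("top"); a=eyes.get_image("side"); pickle.dump((a,b),open("d3.pkl","wb"))
cv2.imwrite("pics/j1.png",np.hstack([cv2.resize(x[:,:,::-1],(390,390),interpolation=cv2.INTER_CUBIC) for x in (a["frame"][160:230,335:405],b["frame"][195:245,335:385])]))
E
```

```text
(no output)
```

View pics/j1.png

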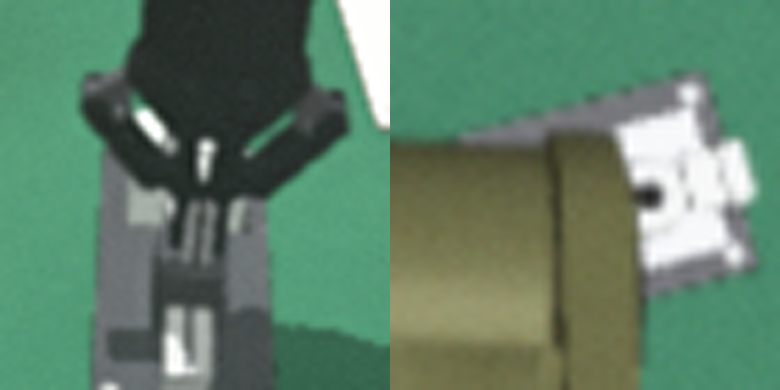

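The arm hides the jaw face in both views: in the left panel the fingers stand behind the post at (200,230), and in the right panel the wrist covers the slide. I'll go on by force, in small steps.

Request:
send_rows:
  commands:
    - {"x": -0.0004, "y": 0, "z": 0, "roll": 0}
    - {"x": -0.0008, "y": 0, "z": 0, "roll": 0}
    - {"x": -0.0008, "y": 0, "z": 0, "roll": 0}

```text
time: 20.38
eef_pos: [0.4717, -0.0132, 0.2344]
orientation: [[-0.272, 0.962, 0.0], [0.962, 0.272, -0.0], [-0.0, 0.0, -1.0]]
ft_force: [-0.2, 2.1, -0.2]
width: -0.006
grip_force: 1.2
```

Request:
send_rows:
  commands:
    - {"x": -0.0004, "y": 0, "z": 0, "roll": 0}
    - {"x": -0.0008, "y": 0, "z": 0, "roll": 0}
    - {"x": -0.0008, "y": 0, "z": 0, "roll": 0}

```text
time: 20.75
eef_pos: [0.4718, -0.0139, 0.2344]
orientation: [[-0.272, 0.962, -0.0], [0.962, 0.272, 0.0], [0.0, 0.0, -1.0]]
ft_force: [-0.1, 3.2, 1.0]
width: 0.002
grip_force: 1.8
```

Request:
send_rows:
  commands:
    - {"x": -0.0003, "y": 0, "z": 0, "roll": 0}
    - {"x": -0.0005, "y": 0, "z": 0, "roll": 0}
    - {"x": -0.0005, "y": 0, "z": 0, "roll": 0}

```text
time: 21.12
eef_pos: [0.4719, -0.0143, 0.2344]
orientation: [[-0.272, 0.962, -0.0], [0.962, 0.272, 0.0], [0.0, 0.0, -1.0]]
ft_force: [-0.6, 5.1, 0.7]
width: -0.0
grip_force: 2.4
```

Request:
send_rows:
  commands:
    - {"x": -0.0003, "y": 0, "z": 0, "roll": 0}
    - {"x": -0.0005, "y": 0, "z": 0, "roll": 0}
    - {"x": -0.0005, "y": 0, "z": 0, "roll": 0}

```text
time: 21.5
eef_pos: [0.472, -0.0146, 0.2344]
orientation: [[-0.272, 0.962, -0.0], [0.962, 0.272, 0.001], [0.001, 0.0, -1.0]]
ft_force: [-1.0, 6.4, 1.5]
width: 0.001
grip_force: 3.2
```

Request:
send_rows:
  commands:
    - {"x": -0.0003, "y": 0, "z": 0, "roll": 0}
    - {"x": -0.0005, "y": 0, "z": 0, "roll": 0}
    - {"x": -0.0005, "y": 0, "z": 0, "roll": 0}

```text
time: 21.88
eef_pos: [0.472, -0.0148, 0.2344]
orientation: [[-0.272, 0.962, -0.0], [0.962, 0.272, 0.002], [0.002, 0.0, -1.0]]
ft_force: [-0.7, 8.1, 2.4]
width: 0.0
grip_force: 4.0
```

The force is now 8 N and the tool has almost stopped, so the jaw is against the head. I'll back off along +y, rise clear and check.

Request:
send_rows:
  commands:
    - {"x": 0.002, "y": 0, "z": 0, "roll": 0}
    - {"x": 0.006, "y": 0, "z": 0, "roll": 0}
    - {"x": 0.02, "y": 0, "z": 0, "roll": 0}
    - {"x": 0.04, "y": 0, "z": 0, "roll": 0}
    - {"x": 0.05, "y": 0, "z": -0.02, "roll": 0}
    - {"x": 0.08, "y": 0, "z": -0.06, "roll": 0}
    - {"x": 0.12, "y": 0, "z": -0.1, "roll": 0}
    - {"x": 0.16, "y": 0, "z": -0.13, "roll": 0}
    - {"x": 0.2, "y": 0, "z": -0.15, "roll": 0}
    - {"x": 0.22, "y": 0, "z": -0.15, "roll": 0}
    - {"x": 0.22, "y": 0, "z": -0.15, "roll": 0}

```text
time: 23.25
eef_pos: [0.4118, 0.1977, 0.3846]
orientation: [[-0.274, 0.962, 0.001], [0.962, 0.274, -0.0], [-0.0, 0.0, -1.0]]
ft_force: [-0.9, -0.1, -0.2]
width: 0.002
grip_force: 0.0
```

```bash
python3 - <<'E'
from h import *; from station import get_obs,eyes; import pickle
o=get_obs(); print(o["time"],o["eef_pos"],o["ft_force"])
b=eyes.get_image("top"); a=eyes.get_image("side"); pickle.dump((a,b),open("d4.pkl","wb"))
cv2.imwrite("pics/k1.png",np.hstack([cv2.resize(x[:,:,::-1],(390,390),interpolation=cv2.INTER_CUBIC) for x in (a["frame"][160:240,330:410],b["frame"][190:250,325:385])]))
T=b
for uv,z in [((340,228),.096)]:
    c,st,m=blob(T,uv,6,lambda v,s:(v>190)&(s<60)); p=ray(T,c,z); print("post?",c,st[2:],p,np.dot(p[:2]-[.5042,-.1288],[-.272,.962]))
c,st,m=blob(T,(368.5,220.2),3,lambda v,s:v<170); print("recess",c,ray(T,c,.068))
E
```

```text
23.25 [0.41177027 0.19765265 0.38455453] [-0.86613967 -0.05861456 -0.22988935]
post? [338.50168161 227.92600897] [  5.25   7.25 111.5 ] [ 0.47609666 -0.03156392  0.096     ] 0.1011852172050927
recess [368.21759259 219.6223545 ] [ 0.50355518 -0.12959437  0.068     ]
```

View pics/k1.png

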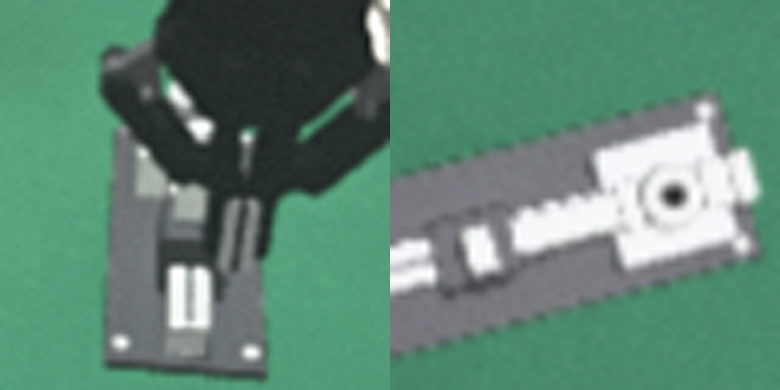

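The jaw is now against the head: in the right panel the jaw tip reaches the head ring at (645,200) and the recess is at (675,195). The post measures 0.101 m from the bore axis, which gives a travel of about 0.0408. The robot is clear of everything, so I'm handing in.

```bash
python3 -c "
from station import manip; print(manip.job_done())"
```

```text
the job is handed in; nothing more can be done
None
```

I handed in the job at about 23 s: the smaller bushing is seated in the gauge bore with its head on the block, and the sliding jaw is closed against the head (travel about 0.041 m, last push 8 N); no verdict came back.

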